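Shut the press drive cover and lock its quarter-turn fastener

TASK

The gear cover of the press drive unit has been left ajar. Push the cover down until it lies fully shut, then set your fingertips in the slot of its yellow quarter-turn fastener and turn it clockwise all the way to its stop, so that the cover is locked. Push gently with the fingertips and grip or lift nothing; leave the cover shut and locked, and do not disturb the box, die and screwdriver beside it.

Things in the scene. Friction and masses are not known exactly. Their poses are not given: they have to be found in the camera images.
- housing: Blue gear housing, fixed to the bench: open-topped box 260 (x) by 220 (y) by 100 mm high. Origin: centre of its underside, on the bench. x points from its front (robot side) to its back, y to its left, z up; placed anywhere, turned up to 0.4 rad. Behind it (x 142 to 258 mm) lie a motor and a red flywheel, up to 118 mm high. Keep every push on the unit below 30 N.
- cover (a joint): Hinge of the grey cover plate (260 by 220 by 8 mm) on the housing, rad: 0 = shut (stop), positive = front edge raised. Hinge line along the housing's y at its x = +130, z = 100 mm (the plate's underside). Stiff: it stays where it is left; about 2 N down on the front edge closes it. Starts at 0.15 to 0.45. The fastener is mounted on it and tilts with it.
- cover_edge (a point): Middle of the cover's front edge, on its top face, 260 mm from the hinge line; 108 mm above the bench when shut. The attitude is the cover's: x along the plate towards the hinge, z out of its top face. Bare flat plate reaches 33 mm back from this edge to the fastener's rim.
- fastener (a joint): Turn of the fastener, rad: 0 = unlocked stop, 1.571 = locked stop, growing clockwise seen from above. Starts at 0 to 0.3; stays where it is left; takes 0.12 N m (4 N at 30 mm from the axis). Its tongue below the cover catches under a keeper inside the housing's front wall, so shut the cover first. Slot along the housing's y (red marks) = unlocked, along x (green mark) = locked.
- slot (a point): On the fastener's axis, on the dark floor of its slot: 85 mm behind the cover's front edge, midway across, 114 mm above the bench when shut. A disc 104 mm in diameter with two raised yellow half-moon jaws; the straight slot between them is 36 mm wide, 14 mm deep, 98 mm long, open at both ends. Attitude: slot along y (turns with it), z up the axis.
- parts_box: Bystander: loose open wooden box with snap caps, 150 by 110 by 60 mm, to the left of the housing. Origin: centre of its underside.
- die: Bystander: loose steel setting die standing upright, 40 mm in diameter at the foot and 50 mm high, to the right of the housing. Origin: centre of its underside.
- screwdriver: Bystander: loose screwdriver with red handle, 160 mm long, lying to the right of the housing. Origin: under its middle.

How it is judged:
On the way, in this order (a step that is already met when the one before it is completed fails the run):
1. the cover is pushed fully shut while the fastener is still unlocked (value of joint cover below 0.015 rad and value of joint fastener below 0.8 rad), for 0.2 s.
2. the fastener is turned to its locked stop with the cover shut (value of joint fastener above 1.43 rad and value of joint cover below 0.02 rad), for 0.2 s.
At the end, for the whole second after the job is handed in: The cover is shut (within 0.02 rad, about 5 mm at its front edge), the fastener stands at its locked stop (1.43 rad or more, within 8 degrees) and is still, and the box, die and screwdriver are within 15 mm of where they stood (all of step 2 and velocity of joint fastener below 0.05 rad/s and distance of each of parts_box, die, screwdriver from where it was at the start of the episode below 0.015 m); the robot touches nothing.
It fails at once if the robot pressed or squeezed the drive unit harder than 38 N (contact force between the fingers and housing above 38 N).
It fails at once if the cover was lifted open instead of pushed down (value of joint cover above 0.62 rad).
It fails at once if the wooden box was moved or lifted (distance of parts_box from where it was at the start of the episode above 0.015 m).
It fails at once if the steel die was moved or lifted (distance of die from where it was at the start of the episode above 0.015 m).
It fails at once if the screwdriver was moved or lifted (distance of screwdriver from where it was at the start of the episode above 0.015 m).
It also fails if it takes over 58 s, if anything falls off the work surface, if the arm or the gripper's body presses on something with over 40 N, if the wrist force passes 120 N, or if a joint passes its speed limit or range.

ROBOT

A 6-joint arm with a two-finger parallel gripper is mounted at the origin on the work surface. World frame = base frame: x ahead of the robot, y to its left, z up, the work surface at z = 0. Lengths are in m, angles in rad, forces in N, time in s.
With the tool pointing down it reaches from about 0.35 to 0.85 m from the base axis. Payload 8.1 kg.
Tool frame: the origin (TCP) lies on the mounting face of the last link; the fingertips stand 186 mm ahead of it and the grasp point (between the pads) lies 167 mm ahead of it; z points along the fingers, y is the line along which they close (so a half turn about z gives the same grasp; the last joint's range is limited). The gripper opens to 93 mm and grips with 3 to 60 N. Pads are 15 mm wide; open, the fingers measure 128 mm over their backs; the gripper's body (75 mm by 188 mm) begins 65 mm behind the grasp point.
Start: joints at [-1.189, 0.13, 1.488, -0, 1.523, -0.085], TCP at [0.27, -0.536, 0.405] pointing down, gripper open.
Joint ranges: [-2.96, 2.96], [-0.89, 2.26], [0.02, 2.5], [-1.34, 4.48], [0, 2.73], [-2.66, 2.66]. Speed limits (rad/s): [2.39, 2.39, 2.79, 3.14, 3.14, 3.14].

INTERFACE

Orientations are given as a rotation vector (axis times angle).
In Python, from plant import read_state, read_camera, camera_params, close_job gives the robot as it stands. The module is installed in compiled form; this text tells all that it offers.
- The arm moves only by the tool servo_tool, never from a script. Its argument "increments" is a list of rows, each an object with "slide": the shift along the tool's x, y, z in mm, a list of three; "dr": the turn, a rotation vector about the tool's x, y, z in rad, a list of three; "jaw": the closure, from 0 (fully open) to 1 (shut). In form: [{"slide": [x, y, z], "dr": [ax, ay, az], "jaw": jaw}, ...]. A call has 1 to 20 rows; each row is the pose to reach, as a shift and turn from the pose commanded when the call began, along the tool's axes at that moment; what a row does not reach only later rows make up. A row lasts 1/10 s, in which the tool goes at most 50 mm and 8.59 degrees, less where a joint would pass 70% of its speed; a pose out of reach is approached as far as the arm can. A call with a gripper value outside its range is refused whole. The fingers move at their own pace and stop on an object; "force" is the grip in N (left out, the last holds). Time passes only in rows, so rows that repeat a pose let the fingers close. It gives the time, the measured TCP pose, the force, the opening and the grip force at its end, in the units of the state.
- read_state(): the state, without advancing time (a new reading comes with each control period).
- read_camera(name): name is "scene" or "side" or "wrist"; returns (picture, depth): 384x512x3 uint8, red, green, blue; 384x512 float32, m along the optical axis (not along the pixel's ray), 0 where there is no reading.
- camera_params(name): a dict with "fx", "fy", "cx", "cy" (pixels), "rvec" (rotation vector, rad) and "tvec" (3), from world to camera coordinates, as OpenCV has them. Camera axes: x right, y down, z forward; pixel columns grow to the right and rows downward; lengths in m; the calibration is good to about 2 mm. A picture is of the moment at which its call begins: read the wrist's pose just before it. camera_params takes no time and is no camera call; for the wrist camera it gives the pose at the moment of the call.
- close_job(): hands the job in; it is judged then, once.
The state is a dict: "t": time; "q": joint angles; "dq": joint speeds; "joint_torque": joint torques, N m; "tool_pos": TCP position; "orientation": TCP orientation; "force": force on the tool from outside, world axes, zero at the start; "wrist_torque": the same for the moment, N m; "opening": finger opening in m; "gripper_force": force on a finger pad.
Only numpy, scipy, OpenCV 4.12 (cv2) and the standard library are available. Lean on these libraries where they do the work, as an engineer would, in place of code of your own. Each camera call takes 0.05 s, during which the arm holds its last target. There are 200 camera calls.

## Working session

There is one attempt and no reset: what is moved stays moved. The work goes in short steps, Python scripts to look and compute and a tool call to move; the robot and the scene stay as the last step left them, time stands still between calls to the robot, and variables do not carry over. Pictures are saved under pics/ and viewed, at most 10 in all, crops included, and the job is handed in when it is done.

Besides the shell and the picture viewer there is one more tool, called after "Emit:" by a JSON object that holds its "op" and its "data". servo_tool: Moves the arm, as the interface text tells. Its arguments: {"type":"object","properties":{"increments":{"type":"array"},"force":{"type":"number"}},"required":["increments"]}

```bash
mkdir -p pics; cat > h.py <<'E'
import numpy as np, cv2
from scipy.spatial.transform import Rotation as R
from plant import *
def cam(n):
    p=camera_params(n); im,d=read_camera(n)
    Rm=R.from_rotvec(p['rvec']).as_matrix(); t=np.array(p['tvec'])
    v,u=np.indices(d.shape)
    c=np.stack([(u-p['cx'])/p['fx']*d,(v-p['cy'])/p['fy']*d,d],-1)
    return im,d,(c-t)@Rm   # world points
def save(n,im): cv2.imwrite('pics/'+n+'.png',im[...,::-1])
def totool(s,w): return R.from_rotvec(s['orientation']).inv().apply(w)
E
python3 - <<'E'
from h import *
s=read_state(); print(s['t'],s['tool_pos'],R.from_rotvec(s['orientation']).as_matrix().round(3))
a=[]
for n in ['scene','side']:
    im,d,P=cam(n); np.savez(n,im=im,d=d,P=P); a.append(cv2.resize(im,(400,300)));print(n,(d>0).mean())
save('a',np.vstack(a))
E
```

```text
0.0 [ 0.26994738 -0.53558636  0.40371872] [[ 0.893  0.45  -0.001]
 [ 0.45  -0.893  0.002]
 [ 0.    -0.002 -1.   ]]
scene 0.9960581461588541
side 0.9959004720052084
```

View pics/a.png

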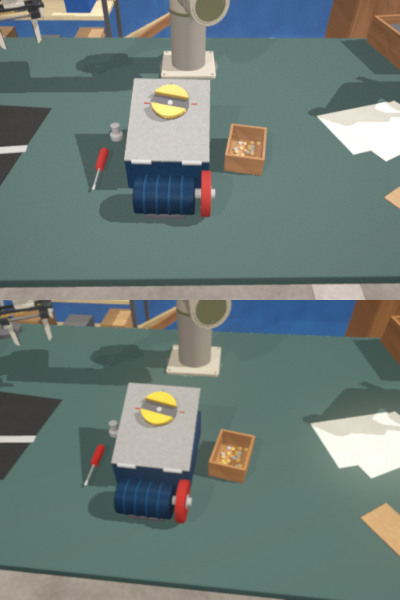

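The two views show the unit with its cover ajar (scene about (170,120) of 400x300), the yellow fastener at (170,100), the box on the left and the die and screwdriver on the right. Next I measure the cover plane and the fastener.

```bash
python3 - <<'E'
from h import *
for n in ['scene','side']:
    f=np.load(n+'.npz'); im,P=f['im'],f['P']
    hsv=cv2.cvtColor(im,cv2.COLOR_RGB2HSV)
    yel=cv2.inRange(hsv,(20,150,120),(35,255,255))>0
    yel&=(P[...,2]>.1)&(P[...,2]<.35)&(P[...,0]>.2)
    k=P[yel]; print(n,'yel',yel.sum(),k.mean(0).round(4),(k.min(0)).round(3),k.max(0).round(3))
    yc=np.median(k,0)
    g=(hsv[...,1]<60)&(P[...,2]>.09)&(P[...,2]<.3)&(np.linalg.norm(P[...,:2]-yc[:2],axis=-1)<.3)&(P[...,0]>.25)
    nl,lab,st,_=cv2.connectedComponentsWithStats(g.astype(np.uint8)); l=1+st[1:,4].argmax(); Q=P[lab==l]
    for i in range(5):
        A=np.c_[Q[:,:2],np.ones(len(Q))]; co=np.linalg.lstsq(A,Q[:,2],rcond=None)[0]; r=Q[:,2]-A@co; Q=Q[abs(r)<max(2*r.std(),.002)]
    nn=np.array([-co[0],-co[1],1]); nn/=np.linalg.norm(nn)
    print('plane',co.round(4),'tilt',np.arccos(nn[2]),'down-dir yaw',np.arctan2(nn[1],nn[0]),r.std(),len(Q))
    # in-plane rect
    yaw=np.arctan2(nn[1],nn[0]); ex=np.array([np.cos(yaw),np.sin(yaw),0]); ex-=nn*(ex@nn); ex/=np.linalg.norm(ex); ey=np.cross(nn,ex)
    o=Q.mean(0); uv=np.c_[(Q-o)@ex,(Q-o)@ey].astype(np.float32)
    (c,sz,an)=cv2.minAreaRect(uv); print('rect',c,sz,an)
    for b in cv2.boxPoints((c,sz,an)): print((o+b[0]*ex+b[1]*ey).round(4))
    top=k[abs((k-o)@nn-.020)<.006]; uvk=np.c_[(k-o)@ex,(k-o)@ey].astype(np.float32)
    cc,rr=cv2.minEnclosingCircle(uvk); print('disc',(o+cc[0]*ex+cc[1]*ey).round(4),rr,'h',np.percentile((k-o)@nn,[5,50,95]).round(4))
    # others
    for nm,lo,hi in [('red',(0,150,80),(8,255,255))]:
        m=(cv2.inRange(hsv,lo,hi)>0)&(P[...,2]<.25)&(P[...,2]>.0)&(np.linalg.norm(P[...,:2]-yc[:2],axis=-1)<.5)
        nl,lab,st,_=cv2.connectedComponentsWithStats(m.astype(np.uint8))
        for l in range(1,nl):
            if st[l,4]>4: print(nm,st[l,4],P[lab==l].mean(0).round(3),P[lab==l].max(0).round(3))
E
```

```text
scene yel 31 [ 0.5366 -0.0397  0.1912] [ 0.523 -0.082  0.165] [0.594 0.001 0.196]
plane [-0.4188  0.016   0.4038] tilt 0.3968796655483419 down-dir yaw -0.038100846593405686 0.001415980205763051 8303
rect (-0.018031656742095947, -0.00034233182668685913) (0.2699236273765564, 0.21980363130569458) 0.08309507369995117
[0.4691 0.0668 0.2084]
[ 0.4611 -0.1529  0.2082]
[ 0.7098 -0.162   0.1039]
[0.7179 0.0577 0.104 ]
disc [ 0.548  -0.0456  0.1735] 0.048198867589235306 h [0.0092 0.0118 0.0137]
red 279 [ 0.603 -0.248  0.022] [ 0.637 -0.237  0.029]
red 683 [0.808 0.046 0.094] [0.836 0.059 0.12 ]
side yel 868 [ 0.5588 -0.0464  0.1925] [ 0.51  -0.096  0.163] [ 0.603 -0.     0.216]
plane [-0.4185  0.0149  0.4063] tilt 0.39660704748083886 down-dir yaw -0.035490705474587166 0.001436193044001033 7871
rect (-0.01545114815235138, -0.002364426851272583) (0.26851731538772583, 0.2203405201435089) 0.13486482203006744
[0.472  0.0642 0.2097]
[ 0.4646 -0.156   0.2095]
[ 0.7122 -0.1641  0.1058]
[0.7195 0.0561 0.106 ]
disc [ 0.5487 -0.0472  0.1759] 0.05099312588572502 h [0.0125 0.0197 0.0225]
red 254 [ 0.603 -0.25   0.023] [ 0.64  -0.239  0.031]
red 738 [0.801 0.048 0.095] [0.837 0.059 0.122]
```

Emit:
{"op": "servo_tool", "data": {"increments": [{"slide": [0, 0, -35], "dr": [0, 0, -0.14], "jaw": 0.5}, {"slide": [40, -34, -35], "dr": [0, 0, -0.28], "jaw": 1}, {"slide": [80, -68, -35], "dr": [0, 0, -0.42], "jaw": 1}, {"slide": [110, -93, -35], "dr": [0, 0, -0.56], "jaw": 1}, {"slide": [140, -118, -35], "dr": [0, 0, -0.7], "jaw": 1}, {"slide": [170, -144, -35], "dr": [0, 0, -0.84], "jaw": 1}, {"slide": [200, -169, -35], "dr": [0, 0, -0.98], "jaw": 1}, {"slide": [230, -194, -35], "dr": [0, 0, -1.12], "jaw": 1}, {"slide": [260, -220, -35], "dr": [0, 0, -1.26], "jaw": 1}, {"slide": [290, -245, -35], "dr": [0, 0, -1.4], "jaw": 1}, {"slide": [310, -262, -35], "dr": [0, 0, -1.54], "jaw": 1}, {"slide": [330, -279, -35], "dr": [0, 0, -1.68], "jaw": 1}, {"slide": [350, -296, -35], "dr": [0, 0, -1.82], "jaw": 1}, {"slide": [370, -313, -35], "dr": [0, 0, -1.96], "jaw": 1}, {"slide": [385, -325, -35], "dr": [0, 0, -2.1], "jaw": 1}, {"slide": [395, -334, -35], "dr": [0, 0, -2.24], "jaw": 1}, {"slide": [402, -340, -35], "dr": [0, 0, -2.38], "jaw": 1}, {"slide": [408, -344, -35], "dr": [0, 0, -2.52], "jaw": 1}, {"slide": [408, -344, -35], "dr": [0, 0, -2.64], "jaw": 1}, {"slide": [408, -344, -35], "dr": [0, 0, -2.64], "jaw": 1}], "force": 5}}

```text
t: 2.1
tool_pos: [0.4795, -0.0447, 0.4392]
orientation: [-0.051, -3.14, -0.0]
force: [0.3, -0.1, -0.8]
opening: 0.0006
gripper_force: 0.0
```

```bash
cat > l.py <<'E'
from h import *
import sys
s=read_state(); Rm=R.from_rotvec(s['orientation']).as_matrix()
print(s['t'],np.round(s['tool_pos'],4),'tip',(np.array(s['tool_pos'])+.186*Rm[:,2]).round(4),'F',np.round(s['force'],2),'T',np.round(s['wrist_torque'],3),'q6',s['q'][5],s['opening'])
print(Rm.round(3))
if len(sys.argv)>2:
    im,d,P=cam(sys.argv[1]); np.savez(sys.argv[1],im=im,d=d,P=P); save(sys.argv[2],im)
E
python3 l.py side b
```

```text
2.1 [ 0.4795 -0.0447  0.4392] tip [ 0.4794 -0.0447  0.2532] F [ 0.32 -0.15 -0.79] T [ 0.101 -0.162 -0.011] q6 -1.7379526165794905 0.0006430888645961319
[[-0.999  0.032 -0.001]
 [ 0.032  0.999  0.   ]
 [ 0.001  0.    -1.   ]]
```

View pics/b.png

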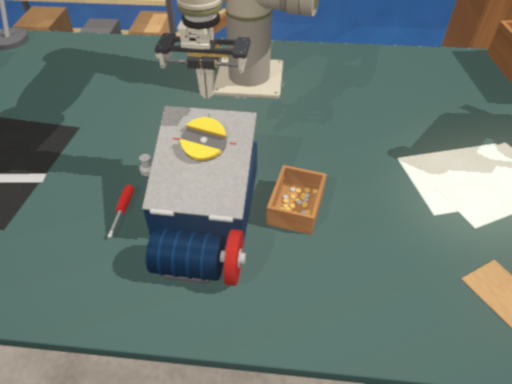

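The closed fingertips show at about (207,90), just above the cover's front edge. Next, push down along the arc.

Emit:
{"op": "servo_tool", "data": {"increments": [{"slide": [0, 0, 20], "dr": [0, 0, 0], "jaw": 1}, {"slide": [0, 0, 40], "dr": [0, 0, 0], "jaw": 1}, {"slide": [0, 0, 46], "dr": [0, 0, 0], "jaw": 1}, {"slide": [2, 0, 54], "dr": [0, 0, 0], "jaw": 1}, {"slide": [5, 0, 62], "dr": [0, 0, 0], "jaw": 1}, {"slide": [8, 0, 70], "dr": [0, 0, 0], "jaw": 1}, {"slide": [11, 0, 78], "dr": [0, 0, 0], "jaw": 1}, {"slide": [13, 0, 86], "dr": [0, 0, 0], "jaw": 1}, {"slide": [15, 0, 94], "dr": [0, 0, 0], "jaw": 1}, {"slide": [17, 0, 102], "dr": [0, 0, 0], "jaw": 1}, {"slide": [18.5, 0, 110], "dr": [0, 0, 0], "jaw": 1}, {"slide": [20, 0, 118], "dr": [0, 0, 0], "jaw": 1}, {"slide": [21, 0, 125], "dr": [0, 0, 0], "jaw": 1}, {"slide": [22, 0, 131], "dr": [0, 0, 0], "jaw": 1}, {"slide": [22, 0, 136], "dr": [0, 0, 0], "jaw": 1}, {"slide": [22, 0, 138], "dr": [0, 0, 0], "jaw": 1}, {"slide": [22, 0, 138], "dr": [0, 0, 0], "jaw": 1}]}}

```text
t: 3.85
tool_pos: [0.4574, -0.0442, 0.3013]
orientation: [-0.055, -3.14, -0.0]
force: [-0.6, -0.4, -0.5]
opening: 0.0005
gripper_force: 0.0
```

```bash
python3 l.py
```

```text
3.85 [ 0.4574 -0.0442  0.3013] tip [ 0.4573 -0.0441  0.1153] F [-0.61 -0.42 -0.49] T [ 0.005 -0.139 -0.026] q6 -1.7439804981376732 0.0004748876062062741
[[-0.999  0.035 -0.001]
 [ 0.035  0.999  0.   ]
 [ 0.001  0.    -1.   ]]
```

Now the last millimetres, slowly.

Emit:
{"op": "servo_tool", "data": {"increments": [{"slide": [0, 0, 2], "dr": [0, 0, 0], "jaw": 1}, {"slide": [0, 0, 4], "dr": [0, 0, 0], "jaw": 1}, {"slide": [0, 0, 6], "dr": [0, 0, 0], "jaw": 1}, {"slide": [0, 0, 6.5], "dr": [0, 0, 0], "jaw": 1}, {"slide": [0, 0, 7], "dr": [0, 0, 0], "jaw": 1}, {"slide": [0, 0, 7], "dr": [0, 0, 0], "jaw": 1}]}}

```text
t: 4.45
tool_pos: [0.4576, -0.0442, 0.2947]
orientation: [-0.055, -3.141, -0.0]
force: [0.5, -0.7, 0.3]
opening: 0.0003
gripper_force: 0.0
```

Emit:
{"op": "servo_tool", "data": {"increments": [{"slide": [0, 0, 0.3], "dr": [0, 0, 0], "jaw": 1}, {"slide": [0, 0, 0.6], "dr": [0, 0, 0], "jaw": 1}, {"slide": [0, 0, 0.6], "dr": [0, 0, 0], "jaw": 1}]}}

```text
t: 4.75
tool_pos: [0.4576, -0.0442, 0.2943]
orientation: [0.055, 3.141, -0.0]
force: [-1.7, 0.2, 3.3]
opening: 0.0008
gripper_force: 1.7
```

Emit:
{"op": "servo_tool", "data": {"increments": [{"slide": [0, 0, 0.4], "dr": [0, 0, 0], "jaw": 1}, {"slide": [0, 0, 0.8], "dr": [0, 0, 0], "jaw": 1}, {"slide": [0, 0, 0.8], "dr": [0, 0, 0], "jaw": 1}, {"slide": [0, 0, 0.8], "dr": [0, 0, 0], "jaw": 1}]}}

```text
t: 5.15
tool_pos: [0.4577, -0.0442, 0.2943]
orientation: [0.054, 3.141, -0.0]
force: [-5.3, 0.2, 10.8]
opening: 0.0002
gripper_force: 5.2
```

```bash
python3 l.py
```

```text
5.15 [ 0.4577 -0.0442  0.2943] tip [ 0.4577 -0.0442  0.1083] F [-5.29  0.23 10.85] T [ 0.217  0.906 -0.033] q6 -1.7439667180597995 0.0001715366913162657
[[-0.999  0.035  0.   ]
 [ 0.035  0.999 -0.   ]
 [-0.    -0.    -1.   ]]
```

The cover is on its stop: z holds at 0.1083 with the force rising to 11 N. Lift off and look at the fastener.

Emit:
{"op": "servo_tool", "data": {"increments": [{"slide": [0, 0, -10], "dr": [0, 0, 0], "jaw": 1}, {"slide": [0, 0, -40], "dr": [0, 0, 0], "jaw": 0.355}, {"slide": [0, 0, -70], "dr": [0, 0, 0], "jaw": 0.355}, {"slide": [0, 0, -70], "dr": [0, 0, 0], "jaw": 0.355}, {"slide": [0, 0, -70], "dr": [0, 0, 0], "jaw": 0.355}]}}

```text
t: 5.65
tool_pos: [0.4579, -0.0443, 0.3642]
orientation: [0.055, 3.139, -0.001]
force: [-0.7, 0.8, -0.0]
opening: 0.0279
gripper_force: 0.0
```

```bash
cat > f.py <<'E'
from h import *
import sys
for n in ['scene','side']:
    im,d,P=cam(n); hsv=cv2.cvtColor(im,cv2.COLOR_RGB2HSV); p=camera_params(n)
    Rm=R.from_rotvec(p['rvec']).as_matrix(); C=-Rm.T@np.array(p['tvec'])
    def ray(u,v,z):
        r=np.c_[(np.asarray(u)-p['cx'])/p['fx'],(np.asarray(v)-p['cy'])/p['fy'],np.ones(np.size(u))]@Rm
        return C+r*((z-C[2])/r[:,2])[:,None]
    # cover plane
    g=(hsv[...,1]<60)&(P[...,2]>.09)&(P[...,2]<.125)&(np.linalg.norm(P[...,:2]-[.575,-.048],axis=-1)<.2)
    nl,lab,st,_=cv2.connectedComponentsWithStats(g.astype(np.uint8)); Q=P[lab==1+st[1:,4].argmax()]
    A=np.c_[Q[:,:2],np.ones(len(Q))]; co=np.linalg.lstsq(A,Q[:,2],rcond=None)[0]
    v,u=np.nonzero(lab==1+st[1:,4].argmax()); X=ray(u,v,.108)[:,:2].astype(np.float32)
    print(n,'slope',co.round(4),'z',Q[:,2].mean(),'rect',cv2.minAreaRect(X))
    y=(cv2.inRange(hsv,(20,130,100),(36,255,255))>0)&(np.linalg.norm(P[...,:2]-[.53,-.046],axis=-1)<.08)
    v,u=np.nonzero(y); Y=ray(u,v,.128)[:,:2].astype(np.float32)
    c,r=cv2.minEnclosingCircle(Y); print('yellow',y.sum(),c,r)
    nl,lab,st,cen=cv2.connectedComponentsWithStats(y.astype(np.uint8)); cs=[]
    for l in range(1,nl):
        if st[l,4]>60:
            m=lab[v,u]==l; q=cv2.minAreaRect(Y[m]); print('  jaw',st[l,4],Y[m].mean(0),q); cs.append(Y[m].mean(0))
    if len(cs)==2:
        dd=cs[0]-cs[1]; print('  mid',(cs[0]+cs[1])/2,'normal yaw',(np.arctan2(dd[1],dd[0])+np.pi/2)%np.pi-np.pi/2)
    if n=='side' or len(sys.argv)>2: 
        j,i=int(v.mean()),int(u.mean()); save(sys.argv[1]+n,cv2.resize(im[max(j-50,0):j+50,i-65:i+65],None,fx=5,fy=5))
E
python3 l.py; python3 f.py c; ls pics
```

```text
5.65 [ 0.4579 -0.0443  0.3642] tip [ 0.4583 -0.0444  0.1782] F [-0.74  0.76 -0.02] T [ 0.082 -0.149 -0.03 ] q6 -1.7439783902058155 0.027899701133412537
[[-0.999  0.035  0.002]
 [ 0.035  0.999 -0.   ]
 [-0.002 -0.    -1.   ]]
scene slope [-0.0079  0.001   0.1129] z 0.10811206044477761 rect ((0.5813700556755066, -0.04715462774038315), (0.2186458855867386, 0.27619633078575134), 87.94959259033203)
yellow 307 (0.5434824228286743, -0.046747464686632156) 0.05343246832489967
  jaw 155 [ 0.51976335 -0.04009177] ((0.5194514393806458, -0.041201937943696976), (0.0911681056022644, 0.015350730158388615), 77.18567657470703)
  jaw 151 [ 0.58265156 -0.05128958] ((0.577353298664093, -0.05449773371219635), (0.08965370804071426, 0.03498460352420807), 75.11795043945312)
  mid [ 0.5512074  -0.04569068] normal yaw -0.17621195
side slope [-0.006  -0.0028  0.1131] z 0.10956638105677316 rect ((0.5815228223800659, -0.04840780794620514), (0.22271233797073364, 0.2742235064506531), 87.96928405761719)
yellow 832 (0.4063979983329773, -0.08945132791996002) 0.1944570392370224
  jaw 358 [ 0.50574905 -0.04049619] ((0.5027676224708557, -0.0391024574637413), (0.09311618655920029, 0.04308022931218147), 76.71106719970703)
  jaw 427 [ 0.5678418  -0.05005221] ((0.5705400705337524, -0.05217711627483368), (0.0973636656999588, 0.04540714621543884), 76.84794616699219)
  mid [ 0.53679544 -0.0452742 ] normal yaw -0.15270102
a.png
b.png
cside.png
```

View pics/cside.png

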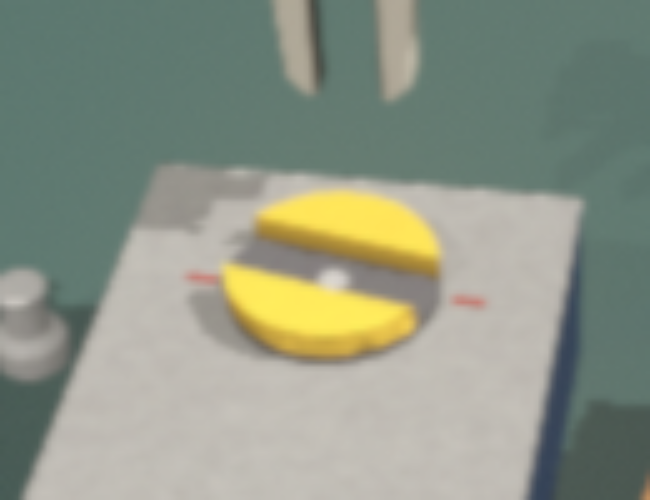

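The slot is turned a little clockwise from the red marks (fastener about 0.2 rad). A bright pin marks its centre at crop pixel (333,279). I'll cast that onto the z = 0.114 plane in both views.

```bash
python3 - <<'E'
from h import *
for n in ['scene','side']:
    im,d,P=cam(n); hsv=cv2.cvtColor(im,cv2.COLOR_RGB2HSV); p=camera_params(n)
    Rm=R.from_rotvec(p['rvec']).as_matrix(); C=-Rm.T@np.array(p['tvec'])
    def ray(u,v,z):
        r=np.c_[(u-p['cx'])/p['fx'],(v-p['cy'])/p['fy'],np.ones(len(u))]@Rm
        return C+r*((z-C[2])/r[:,2])[:,None]
    near=np.linalg.norm(P[...,:2]-[.533,-.0465],axis=-1)<.02
    v,u=np.nonzero(near&(hsv[...,1]<70)); w=im[v,u].min(-1).astype(float); t=np.percentile(w,50); 
    k=w>t+.5*(w.max()-t); print(n,k.sum(),w.max(),t,ray(np.array([np.average(u[k],weights=w[k]-t)]),np.array([np.average(v[k],weights=w[k]-t)]),.115))
    y=(cv2.inRange(hsv,(20,130,100),(36,255,255))>0)&(np.linalg.norm(P[...,:2]-[.53,-.046],axis=-1)<.08)
    v,u=np.nonzero(y); Y=ray(u,v,.128); Y=Y[np.linalg.norm(Y[:,:2]-[.53,-.046],axis=1)<.08]; print('yellow min',Y.min(0),Y.max(0))
    r=(cv2.inRange(hsv,(0,90,80),(10,255,255))>0)&(np.linalg.norm(P[...,:2]-[.53,-.046],axis=-1)<.1)
    nl,lab,st,cen=cv2.connectedComponentsWithStats(r.astype(np.uint8))
    for l in range(1,nl): print('red',st[l,4],ray(cen[l:l+1,0],cen[l:l+1,1],.108))
E
```

```text
scene 13 221.0 139.5 [[ 0.52633759 -0.04461345  0.115     ]]
yellow min [ 0.50226958 -0.09332839  0.128     ] [0.59644357 0.00224578 0.128     ]
red 1 [[-0.1562853  -0.13516897  0.108     ]]
red 2 [[ 0.52530544 -0.11119042  0.108     ]]
red 5 [[0.52956496 0.02036313 0.108     ]]
side 20 205.0 129.0 [[ 0.52810629 -0.0472093   0.115     ]]
yellow min [ 0.48095922 -0.09550591  0.128     ] [0.59324101 0.00166782 0.128     ]
red 3 [[ 0.52490516 -0.11359237  0.108     ]]
red 4 [[0.53025469 0.01874624 0.108     ]]
```

Emit:
{"op": "servo_tool", "data": {"increments": [{"slide": [-30, 0, 0], "dr": [0, 0, 0.1], "jaw": 0.355}, {"slide": [-50, 0.5, 0], "dr": [0, 0, 0.19], "jaw": 0.355}, {"slide": [-70, 0.5, 10], "dr": [0, 0, 0.19], "jaw": 0.355}, {"slide": [-70, 0.5, 25], "dr": [0, 0, 0.19], "jaw": 0.355}, {"slide": [-70, 0.5, 25], "dr": [0, 0, 0.19], "jaw": 0.355}]}}

```text
t: 6.35
tool_pos: [0.5261, -0.0459, 0.3343]
orientation: [-0.351, -3.115, -0.001]
force: [-0.3, 0.4, -0.3]
opening: 0.0599
gripper_force: 0.0
```

```bash
python3 l.py wrist w; python3 - <<'E'
from h import *
im,d,P=cam('side'); save('d',cv2.resize(im[90:190,140:270],None,fx=5,fy=5))
E
```

```text
6.35 [ 0.5261 -0.0459  0.3343] tip [ 0.5249 -0.0457  0.1483] F [-0.31  0.44 -0.32] T [-0.002 -0.143  0.019] q6 -1.530651521450977 0.05993644583866748
[[-0.975  0.222 -0.007]
 [ 0.222  0.975  0.001]
 [ 0.007 -0.    -1.   ]]
```

View pics/d.png

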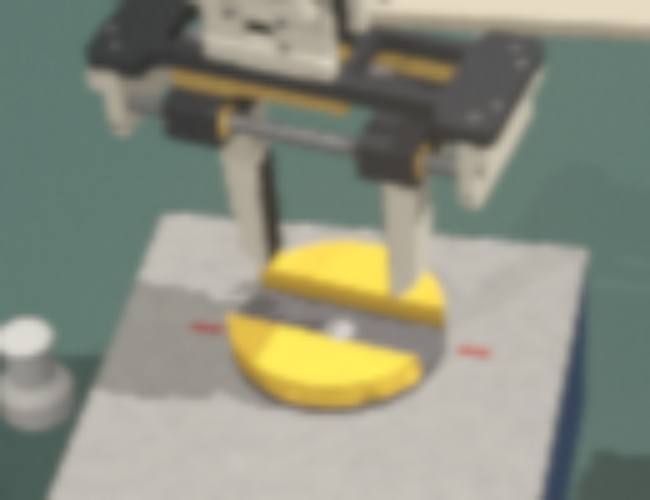

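View pics/w.png

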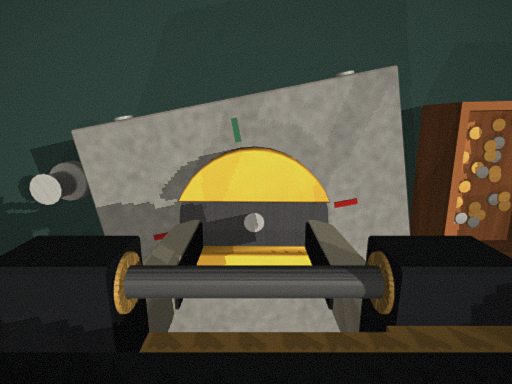

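Both views show the fingers parallel to the slot. In the wrist view the pin is at (254,222). A check of the axis from the wrist camera:

```bash
python3 - <<'E'
from h import *
p=camera_params('wrist'); Rm=R.from_rotvec(p['rvec']).as_matrix(); C=-Rm.T@np.array(p['tvec'])
def ray(u,v,z):
    r=np.array([(u-p['cx'])/p['fx'],(v-p['cy'])/p['fy'],1])@Rm; return C+r*((z-C[2])/r[2])
P=np.load('wrist.npz')['P']; print(C,ray(254,222,.115),P[222,254],P[230,220],P[180,254])
for u,v in [(182,202),(327,202)]: print(ray(u,v,.128))
s=read_state(); Rt=R.from_rotvec(s['orientation']); tip=np.array(s['tool_pos'])+Rt.apply([0,0,.186]); print('need tool',Rt.inv().apply(ray(254,222,.115)-tip))
E
```

```text
[ 0.45870739 -0.03189793  0.31777034] [ 0.52844946 -0.04764252  0.115     ] [ 0.52640205 -0.04716478  0.11518667] [ 0.52684061 -0.07172297  0.11528728] [ 0.49461933 -0.03993887  0.12902581]
[ 0.50017029 -0.08926618  0.128     ]
[0.52114669 0.00272502 0.128     ]
need tool [-0.00304533 -0.00106613  0.0359373 ]
```

Emit:
{"op": "servo_tool", "data": {"increments": [{"slide": [-3, -1, 0], "dr": [0, 0, 0], "jaw": 0.355}, {"slide": [-3, -1, 8], "dr": [0, 0, 0], "jaw": 0.355}, {"slide": [-3, -1, 16], "dr": [0, 0, 0], "jaw": 0.355}, {"slide": [-3, -1, 22], "dr": [0, 0, 0], "jaw": 0.355}, {"slide": [-3, -1, 27], "dr": [0, 0, 0], "jaw": 0.355}, {"slide": [-3, -1, 29], "dr": [0, 0, 0], "jaw": 0.355}, {"slide": [-3, -1, 29], "dr": [0, 0, 0], "jaw": 0.355}]}}

```text
t: 7.15
tool_pos: [0.5301, -0.0478, 0.3088]
orientation: [-0.352, -3.121, -0.0]
force: [0.3, -0.7, -0.1]
opening: 0.0599
gripper_force: 0.0
```

```bash
python3 l.py
```

```text
7.15 [ 0.5301 -0.0478  0.3088] tip [ 0.53   -0.0477  0.1228] F [ 0.32 -0.74 -0.1 ] T [ 0.053 -0.201 -0.005] q6 -1.5322223856844652 0.05985335688628093
[[-0.975  0.223 -0.001]
 [ 0.223  0.975  0.   ]
 [ 0.001 -0.    -1.   ]]
```

Emit:
{"op": "servo_tool", "data": {"increments": [{"slide": [1.3, 0.3, 3], "dr": [0, 0, 0], "jaw": 0.355}, {"slide": [1.3, 0.3, 6], "dr": [0, 0, 0], "jaw": 0.355}, {"slide": [1.3, 0.3, 6], "dr": [0, 0, 0.1], "jaw": 0.355}, {"slide": [1.3, 0.3, 6], "dr": [0, 0, 0.2], "jaw": 0.355}, {"slide": [1.3, 0.3, 6], "dr": [0, 0, 0.3], "jaw": 0.355}, {"slide": [1.3, 0.3, 6], "dr": [0, 0, 0.4], "jaw": 0.355}, {"slide": [1.3, 0.3, 6], "dr": [0, 0, 0.4], "jaw": 0.355}]}}

```text
t: 7.85
tool_pos: [0.529, -0.0471, 0.3032]
orientation: [-0.968, -2.989, -0.0]
force: [-0.4, -1.1, -0.0]
opening: 0.0595
gripper_force: 0.1
```

```bash
python3 l.py
```

```text
7.85 [ 0.529  -0.0471  0.3032] tip [ 0.529  -0.0471  0.1172] F [-0.43 -1.12 -0.05] T [-0.055 -0.102  0.032] q6 -1.1299937307678678 0.05953700000060755
[[-0.81   0.586 -0.   ]
 [ 0.586  0.81   0.   ]
 [ 0.    -0.    -1.   ]]
```

Emit:
{"op": "servo_tool", "data": {"increments": [{"slide": [0, 0, 0], "dr": [0, 0, 0.1], "jaw": 0.355}, {"slide": [0, 0, 0], "dr": [0, 0, 0.2], "jaw": 0.355}, {"slide": [0, 0, 0], "dr": [0, 0, 0.3], "jaw": 0.355}, {"slide": [0, 0, 0], "dr": [0, 0, 0.4], "jaw": 0.355}, {"slide": [0, 0, 0], "dr": [0, 0, 0.5], "jaw": 0.355}, {"slide": [0, 0, 0], "dr": [0, 0, 0.6], "jaw": 0.355}, {"slide": [0, 0, 0], "dr": [0, 0, 0.7], "jaw": 0.355}, {"slide": [0, 0, 0], "dr": [0, 0, 0.8], "jaw": 0.355}, {"slide": [0, 0, 0], "dr": [0, 0, 0.9], "jaw": 0.355}, {"slide": [0, 0, 0], "dr": [0, 0, 0.95], "jaw": 0.355}, {"slide": [0, 0, 0], "dr": [0, 0, 1.0], "jaw": 0.355}, {"slide": [0, 0, 0], "dr": [0, 0, 1.0], "jaw": 0.355}]}}

```text
t: 9.05
tool_pos: [0.5289, -0.047, 0.3032]
orientation: [-2.278, -2.163, 0.0]
force: [-1.7, 1.6, 0.3]
opening: 0.0598
gripper_force: 0.9
```

```bash
python3 l.py wrist e
```

```text
9.05 [ 0.5289 -0.047   0.3032] tip [ 0.5288 -0.0469  0.1172] F [-1.7   1.57  0.27] T [0.241 0.157 0.077] q6 -0.133559469755129 0.059792333727379306
[[ 0.052  0.999 -0.001]
 [ 0.999 -0.052  0.   ]
 [ 0.    -0.001 -1.   ]]
```

View pics/e.png

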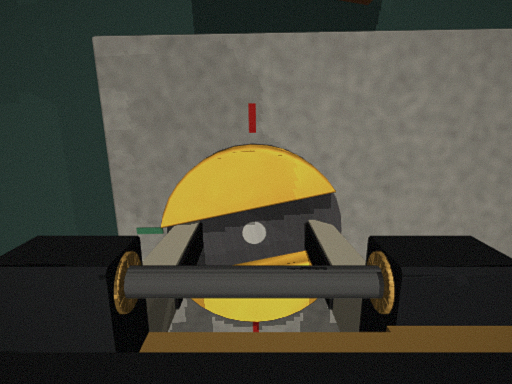

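The pin is at (254,232) and the slot edges lag the fingers by about 12 degrees, the expected play. So the fastener stands near 1.37 rad. Continue slowly.

Emit:
{"op": "servo_tool", "data": {"increments": [{"slide": [0, 0, 0], "dr": [0, 0, 0.04], "jaw": 0.355}, {"slide": [0, 0, 0], "dr": [0, 0, 0.08], "jaw": 0.355}, {"slide": [0, 0, 0], "dr": [0, 0, 0.12], "jaw": 0.355}, {"slide": [0, 0, 0], "dr": [0, 0, 0.16], "jaw": 0.355}, {"slide": [0, 0, 0], "dr": [0, 0, 0.16], "jaw": 0.355}]}}

```text
t: 9.6
tool_pos: [0.5289, -0.047, 0.3032]
orientation: [-2.443, -1.974, 0.0]
force: [-1.4, 2.6, 0.5]
opening: 0.0598
gripper_force: 1.2
```

```bash
python3 l.py
```

```text
9.6 [ 0.5289 -0.047   0.3032] tip [ 0.5288 -0.0469  0.1172] F [-1.38  2.57  0.51] T [0.363 0.183 0.088] q6 0.02637490385445857 0.05980256171311293
[[ 0.21   0.978 -0.001]
 [ 0.978 -0.21   0.   ]
 [ 0.    -0.001 -1.   ]]
```

Emit:
{"op": "servo_tool", "data": {"increments": [{"slide": [0, 0, 0], "dr": [0, 0, 0.03], "jaw": 0.355}, {"slide": [0, 0, 0], "dr": [0, 0, 0.05], "jaw": 0.355}, {"slide": [0, 0, 0], "dr": [0, 0, 0.05], "jaw": 0.355}]}}

```text
t: 9.9
tool_pos: [0.529, -0.0469, 0.3032]
orientation: [-2.492, -1.911, 0.0]
force: [-0.7, 4.3, -0.3]
opening: 0.06
gripper_force: 4.0
```

```bash
python3 l.py
```

```text
9.9 [ 0.529  -0.0469  0.3032] tip [ 0.5289 -0.0468  0.1172] F [-0.74  4.28 -0.34] T [0.756 0.295 0.363] q6 0.07689012644514204 0.05996911351827741
[[ 0.259  0.966 -0.   ]
 [ 0.966 -0.259  0.001]
 [ 0.    -0.001 -1.   ]]
```

The torque jumped from 0.09 to 0.36 N m, so the fastener is on its stop. Back off within the play, lift out straight up and look.

Emit:
{"op": "servo_tool", "data": {"increments": [{"slide": [0, 0, 0], "dr": [0, 0, -0.1], "jaw": 0.355}, {"slide": [0, 0, 0], "dr": [0, 0, -0.2], "jaw": 0.355}, {"slide": [0, 0, 0], "dr": [0, 0, -0.22], "jaw": 0.355}, {"slide": [0, 0, -10], "dr": [0, 0, -0.22], "jaw": 0.355}, {"slide": [0, 0, -30], "dr": [0, 0, -0.22], "jaw": 0.355}, {"slide": [0, 0, -70], "dr": [0, 0, -0.22], "jaw": 0.355}, {"slide": [0, 0, -110], "dr": [0, 0, -0.22], "jaw": 0.355}, {"slide": [0, 0, -110], "dr": [0, 0, -0.22], "jaw": 0.355}]}}

```text
t: 10.7
tool_pos: [0.5305, -0.0476, 0.4214]
orientation: [2.265, 2.163, 0.011]
force: [-0.1, -0.4, -0.7]
opening: 0.0599
gripper_force: 0.0
```

```bash
python3 l.py wrist g; python3 f.py h
```

```text
10.7 [ 0.5305 -0.0476  0.4214] tip [ 0.5326 -0.0481  0.2355] F [-0.07 -0.42 -0.67] T [ 0.029 -0.123 -0.037] q6 -0.13959277757292338 0.05989810378129718
[[ 0.046  0.999  0.012]
 [ 0.999 -0.046 -0.002]
 [-0.002  0.012 -1.   ]]
scene slope [-0.0096  0.0006  0.1141] z 0.10826639548802011 rect ((0.5813700556755066, -0.04715462774038315), (0.2186458855867386, 0.27619633078575134), 87.94959259033203)
yellow 102 (0.5546900629997253, -0.045488715171813965) 0.0482846237719059
side slope [-0.0066 -0.0029  0.1135] z 0.10968883699066508 rect ((0.5816479325294495, -0.04856038838624954), (0.22235986590385437, 0.2743486762046814), 88.00837707519531)
yellow 678 (0.535834014415741, -0.045094769448041916) 0.05667908862233162
  jaw 335 [ 0.5361093  -0.07697058] ((0.5354893207550049, -0.08025805652141571), (0.0365656353533268, 0.10402311384677887), 88.73455047607422)
  jaw 343 [ 0.54058665 -0.01472794] ((0.5374676585197449, -0.01226779818534851), (0.0357925221323967, 0.10006338357925415), 88.09339141845703)
  mid [ 0.53834796 -0.04584926] normal yaw 1.4989868
```

View pics/g.png

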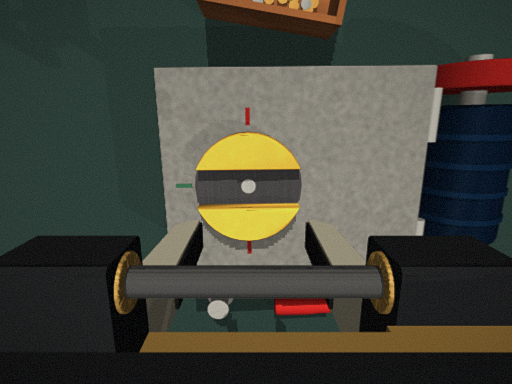

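The slot, from (197,186) to (300,186), points at the green mark (184,185). The jaw axes match the housing yaw to within about a degree, the cover is flat, and the tool is clear. Hand in.

```bash
python3 -c "from plant import close_job; print(close_job())"
```

```text
the job is handed in; nothing more can be done
None
```

The cover is shut and the fastener is turned to its locked stop. The arm is clear, the box, die and screwdriver were not touched, and the job was handed in at about 11 s; no verdict was returned.

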